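# Snug an adjustable wrench on the spindle nut and tighten it

### The job

The adjustable wrench lies on the lens-lapping spindle with its open jaws loosely around the hex nut. Roll the wrench's knurled worm with a light touch, towards the nut, until the moving jaw is snug on the nut with no play left; only then swing the handle to tighten the nut by 30 degrees, clockwise seen from above. Handle the tool gently, leave the wrench lying snug on the nut, and leave the things round about alone.

Things in the scene. Friction and masses are not known exactly. Their poses are not given: they have to be found in the camera images.
- spindle: Lens-lapping spindle bolted to the worktop: grey round foot 176 mm across under a flat round steel plate 170 mm across, oiled and slippery, whose top is 45 mm above the worktop. Origin on the worktop under the middle, z up. It does not move; the hex nut stands in the middle of the plate.
- nut_top (a point): Centre of the hex nut's top face, 12 mm above the plate. The nut is dark steel, 24 mm across flats and 27.7 mm across corners, its axis upright. Its frame turns with the nut: two of its flats face +y and -y of this frame.
- nut (a joint): Turn of the nut in rad, growing clockwise seen from above; about 0 (within 0.03) at the start. It has no stop in reach and resists with about 0.25 N m of friction, in either direction.
- wrench: Loose steel adjustable wrench, 0.3 kg, 175 mm long, flat on the plate. Origin on its underside, mid-mouth for a 24 mm nut; mouth opens to +x, handle runs to -x, z up. Head 12 mm thick, x -58 to +15, y -24 to +25 mm. Fixed jaw's face at y = +12 mm, throat wall at x = -15.5 mm. At the start the mouth is wider than the nut's corners, so the wrench would slip round the nut.
- jaw (a joint): Position of the moving jaw, which slides along the wrench's +y towards the fixed jaw, in m: the gap between the jaw faces is 30 mm minus this value, so it is snug on the nut at 0.006 (gap 24 mm); starts at -0.001 to 0.001.
- worm (a joint): Turn of the worm in rad; 1 rad closes the jaw by 1.0 mm (jaw value = 0.001 x this). It grows, closing the jaw, when the worm's top is rolled towards the nut (the wrench's +x). Friction about 0.03 N m: it stays where it is left and needs some 4 N of rubbing at its rim; once the jaw grips the nut, a light finger just slips.
- worm_top (a point): Top of the worm, a dark knurled roller 16 mm in diameter and 16 mm long lying across the wrench in a window of its head: 17 mm above the wrench's underside, 5 mm above the head, 36 mm behind mid-mouth. Nothing near it, nut included, is over 14 mm above the plate. Press a closed fingertip on it with 6 to 12 N and draw it along +x; takes several strokes. Axes as the wrench.
- wrench_handle (a point): Middle of the handle's top face, 120 mm behind mid-mouth, 10 mm above the wrench's underside; axes as the wrench. The handle is a straight bar 20 mm wide and 10 mm high, from 58 to 164 mm behind mid-mouth; from 85 mm on it hangs free, 45 mm above the worktop. Pushing its side here takes about 2 to 5 N once the jaw is snug.
- lens_case: Bystander: blue lens case, 55x121x21 mm, origin under its middle.
- glue_bottle: Bystander: small white bottle with a red pointed cap, 27 mm across, 66 mm tall, origin under its middle.
- yellow_mug: Bystander: yellow mug, 79 mm across, 100 mm tall, handle on one side, origin under its middle.
Not all that is in view belongs to the job. Of the things that look like the wrench, the larger one is meant.

How it is judged:
On the way, in this order (a step that is already met when the one before it is completed fails the run):
1. the jaw is rolled snug: gap between the jaws at most 24.8 mm, with the nut not yet turned (joint under 0.15 rad) (value of joint jaw above 0.0052 m and value of joint nut below 0.15 rad), for 0.2 s.
2. the nut is turned clockwise past 22 degrees (0.39 rad) with the jaw still on it (gap at most 25 mm) (value of joint nut above 0.39 rad and value of joint jaw above 0.005 m), for 0.1 s.
At the end, for the whole second after the job is handed in: The nut stands 30 degrees (22 to 38 degrees, 0.39 to 0.66 rad) clockwise of zero; the wrench lies flat and still on the plate with its mouth centred on the nut within 6 mm and the jaw still snug (gap at most 25 mm) (all of step 2 and value of joint nut below 0.66 rad and horizontal distance between wrench and nut_top below 0.006 m and z of wrench in the frame of spindle below 0.049 m and angle between wrench's own z axis and vertical below 0.08 rad and linear speed of wrench below 0.02 m/s); the robot touches nothing.
It fails at once if the nut is turned (over 0.15 rad) while the jaw is loose (gap over 25.4 mm) (value of joint nut above 0.15 rad and value of joint jaw below 0.0046 m).
It fails at once if the nut is turned anticlockwise by more than 0.2 rad (value of joint nut below -0.2 rad).
It fails at once if the fingers bear on the wrench with more than 30 N (contact force between the fingers and wrench above 30 N).
It fails at once if the wrench is tipped by more than 0.3 rad (angle between wrench's own z axis and vertical above 0.3 rad).
It fails at once if a bystander is moved by more than 15 mm (distance of any of lens_case, glue_bottle, yellow_mug from where it was at the start of the episode above 0.015 m).
It also fails if it takes over 72 s, if anything falls off the work surface, if the arm or the gripper's body presses on something with over 40 N, if the wrist force passes 120 N, or if a joint passes its speed limit or range.

### The arm

A 6-joint arm with a two-finger parallel gripper is mounted at the origin on a cart in front of the work surface, level with it; the furniture and walls round the work are solid. World frame = base frame: x ahead of the robot, y to its left, z up, the work surface at z = 0. Lengths are in m, angles in rad, forces in N, time in s.
With the tool pointing down it reaches from about 0.35 to 0.775 m from the base axis. Payload 5.5 kg.
Tool frame: the origin (TCP) lies on the mounting face of the last link; the fingertips stand 173 mm ahead of it and the grasp point (between the pads) lies 155 mm ahead of it; z points along the fingers, y is the direction in which the jaws open and shut (so a half turn about z gives the same grasp; the last joint's range is limited). The gripper opens to 85 mm and grips with 20 to 120 N. Pads are 22 mm wide; open, the fingers measure 114 mm over their backs; the gripper's body (76 mm by 85 mm) begins 54 mm behind the grasp point. The pads swing forward as they close: fully open they stand 13 mm farther back than shut.
Start: joints at [-0.14, 0.313, 0.046, 1.304, 0, 1.431], TCP at [0.575, -0, 0.405] pointing down, gripper open.
Joint ranges: [-2.76, 2.76], [-0.86, 1.69], [-1.03, 1.26], [-2.2, 2.34], [-1.47, 1.5], [-3.14, 3.14]. Speed limits (rad/s): [2.57, 2.57, 3.14, 3.14, 3.14, 3.14].

### API

Orientations are given as a unit quaternion [w, x, y, z].
In Python, from workcell import get_state, eyes, env gives the robot as it stands. The module is installed in compiled form; this text tells all that it offers.
- The arm moves only by the tool carry_out, never from a script. Its argument "motion" is a list of rows, each an object of numbers: "jaw": the opening, from -1 (shut) to 1 (fully open); "tx", "ty", "tz": the shift along the tool's x, y, z in cm; "wx", "wy", "wz": the turn, a rotation vector about the tool's x, y, z in degrees. In form: [{"jaw": .., "tx": .., "ty": .., "tz": .., "wx": .., "wy": .., "wz": ..}, ...]. A call has 1 to 20 rows; each row shifts and turns the commanded pose from where the row before left it, along the tool's axes as they then stand; what a row does not reach is not made up. A row lasts 1/8 s, in which the tool goes at most 62.5 mm and 10.7 degrees, less where a joint would pass 70% of its speed; a pose out of reach is approached as far as the arm can. A call with a gripper value outside its range is refused whole. The fingers move at their own pace and stop on an object; "force" is the grip in N (left out, the last holds). Time passes only in rows, so rows that do not move let the fingers close. It gives the time, the measured TCP pose, the force and the opening at its end, in the units of the state.
- get_state(): the state, without advancing time (a new reading comes with each control period).
- eyes.read_camera(name): name is "scene" or "side" or "wrist"; returns the picture (420x560x3 uint8, blue, green, red); there is no depth.
- eyes.calibration(name): a dict with "K" (3x3 intrinsics, pixels), "k1" (the pictures are not rectified: a ray, as slopes to the right and down, at radius r is drawn at 1 + k1 r^2 times it, then the intrinsics apply), "camera_from_world" (4x4, takes a point from world to camera coordinates). Camera axes: x right, y up, looking along -z (the intrinsics and any distortion apply to the point x, -y, -z); pixel columns grow to the right and rows downward; lengths in m; the calibration is good to about 2 mm. A picture is of the moment at which its call begins: read the wrist's pose just before it. calibration takes no time and is no camera call; for the wrist camera it gives the pose at the moment of the call.
- env.hand_in(): hands the job in, once; it reports no verdict.
The state is a dict: "clock": time; "joint_pos": joint angles; "qvel": joint speeds; "tau": joint torques, N m; "tcp_pos": TCP position; "orientation": TCP orientation; "wrist_force": force on the tool from outside, world axes, zero at the start; "ft_torque": the same for the moment, N m; "finger_gap": finger opening in m.
Only numpy, scipy, OpenCV 4.12 (cv2) and the standard library are available. Lean on these libraries where they do the work, as an engineer would, in place of code of your own. Each camera call takes 0.05 s, during which the arm holds its last target.

## Working session

There is one attempt and no reset: what is moved stays moved. The work goes in short steps, Python scripts to look and compute and a tool call to move; the robot and the scene stay as the last step left them, time stands still between calls to the robot, and variables do not carry over. Pictures are saved under pics/ and viewed, and the job is handed in when it is done.

Besides the shell and the picture viewer there is one more tool, called after "Call:" in YAML: its name, and indented under it one key for each argument. carry_out: Moves the arm, as the interface text tells. Its arguments: {"type":"object","properties":{"motion":{"type":"array"},"force":{"type":"number"}},"required":["motion"]}

```bash
mkdir -p pics
python3 - <<'E'
from workcell import get_state, eyes, env
import cv2
s=get_state(); print(s)
for n in ("scene","side","wrist"):
    im=eyes.read_camera(n); cv2.imwrite(f"pics/{n}0.png",im)
    c=eyes.calibration(n); print(n,c)
E
```

```text
{'clock': 0.0, 'joint_pos': array([-1.39586384e-01,  3.13992211e-01,  4.49573080e-02,  1.30356810e+00,
        9.29938085e-06,  1.43122185e+00]), 'qvel': array([-9.45148966e-05, -2.65989903e-04, -6.70979531e-04,  6.32458613e-04,
       -2.19137352e-03, -1.14677903e-03]), 'tau': array([-2.90074182e-03, -4.80629075e+01,  2.98531097e+01,  1.95313990e-02,
       -3.83516899e-04, -4.27451073e-05]), 'tcp_pos': array([5.74802661e-01, 2.71176510e-05, 4.03804365e-01]), 'orientation': array([-7.24213042e-04,  7.07110704e-01,  7.07102281e-01, -5.39963557e-04]), 'wrist_force': array([-0.15999476, -0.26378832, -0.14114024]), 'ft_torque': array([0.01857053, 0.00017309, 0.00714925]), 'finger_gap': 0.08543297842231631}
scene {'K': array([[501.44755138,   0.        , 278.47896448],
       [  0.        , 501.44755138, 212.96912969],
       [  0.        ,   0.        ,   1.        ]]), 'k1': -0.15408464072388525, 'camera_from_world': array([[ 0.58983304, -0.80747175,  0.0092925 , -0.31164014],
       [ 0.45306628,  0.34043259,  0.82391541, -0.30490971],
       [-0.66845189, -0.48176241,  0.56663661, -0
[... 393 characters left out ...]
859, -0.190115  ],
       [-0.46836564, -0.7461341 ,  0.47319925, -0.66356643],
       [ 0.        ,  0.        ,  0.        ,  1.        ]])}
wrist {'K': array([[358.1935523 ,   0.        , 282.02656443],
       [  0.        , 358.1935523 , 208.85633795],
       [  0.        ,   0.        ,   1.        ]]), 'k1': -0.05597255035958943, 'camera_from_world': array([[ 9.99994044e-01, -7.79050081e-04, -3.36240612e-03,
        -5.73984249e-01],
       [-2.17451139e-04,  9.58037542e-01, -2.86642670e-01,
         3.70128010e-02],
       [ 3.44462029e-03,  2.86641694e-01,  9.58031666e-01,
        -3.80663013e-01],
       [ 0.00000000e+00,  0.00000000e+00,  0.00000000e+00,
         1.00000000e+00]])}
```

View pics/scene0.png

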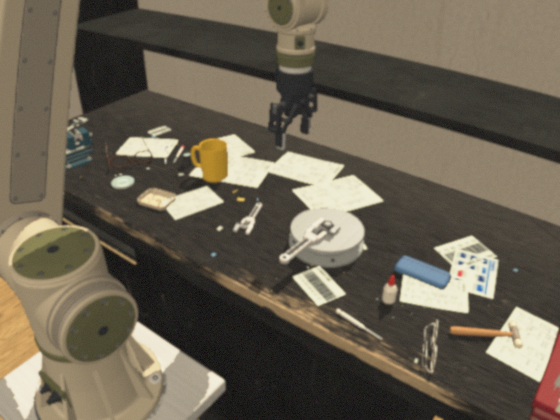

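View pics/side0.png

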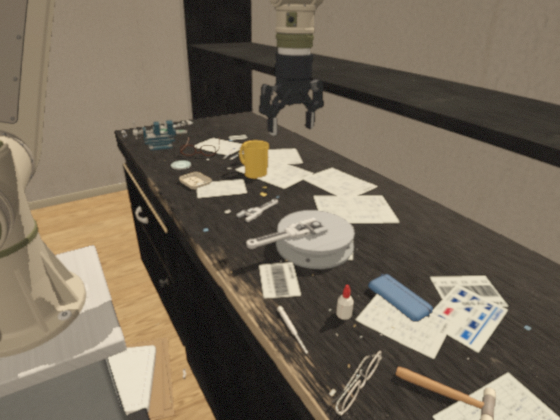

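View pics/wrist0.png

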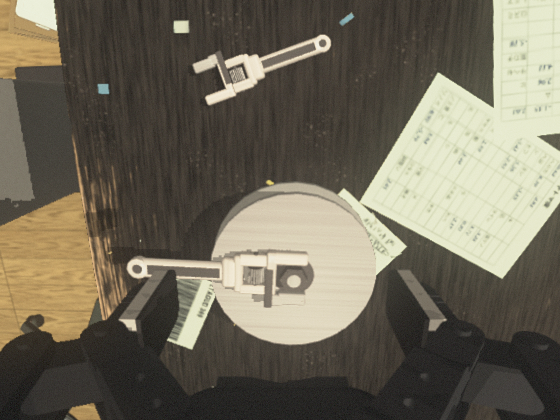

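```bash
cat > h.py <<'E'
import numpy as np, cv2
from workcell import get_state, eyes, env
def toworld(px,z,c):
    px=np.asarray(px,float).reshape(-1,1,2)
    u=cv2.undistortPoints(px,c["K"],np.array([c["k1"],0,0,0,0.])).reshape(-1,2)
    T=np.linalg.inv(c["camera_from_world"]); o=T[:3,3]
    d=np.c_[u[:,0],-u[:,1],-np.ones(len(u))]@T[:3,:3].T
    return o+d*((z-o[2])/d[:,2])[:,None]
def topix(P,c):
    P=np.asarray(P,float).reshape(-1,3)
    M=c["camera_from_world"]; q=P@M[:3,:3].T+M[:3,3]
    q=q*[1,-1,-1]
    return cv2.projectPoints(q,np.zeros(3),np.zeros(3),c["K"],np.array([c["k1"],0,0,0,0.]))[0].reshape(-1,2)
E
python3 - <<'E'
import cv2
im=cv2.imread("pics/wrist0.png")
cv2.imwrite("pics/wz0.png",cv2.resize(im[220:350,120:380],None,fx=3,fy=3,interpolation=cv2.INTER_CUBIC))
E
```

```text
(no output)
```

View pics/wz0.png

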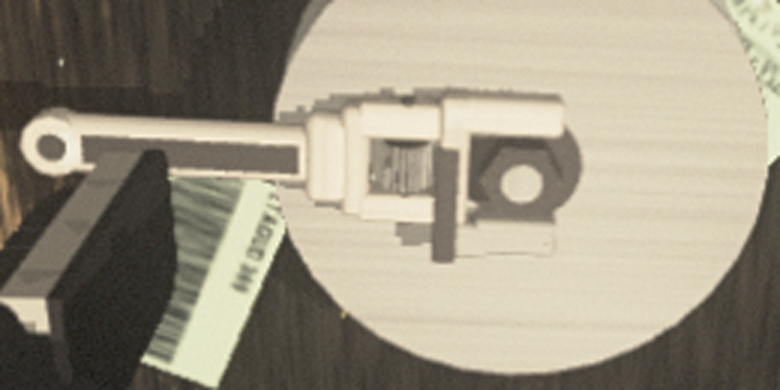

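The wrist view shows the wrench's handle towards -x, its end ring at (137,267). The worm is at (255,275), the nut's stud at (293,281), and the moving jaw is on the -y side.

Run:
```python
from h import *
c=eyes.calibration("wrist")
im=cv2.imread("pics/wrist0.png")
Z=lambda x,y:(120+x/3,220+y/3)
for n,p,z in [("nut stud",Z(520,183),.057),("worm",Z(405,165),.062),("ring",Z(50,141),.055),
  ("slot L up",Z(82,135),.055),("slot R up",Z(300,145),.055),("slot R lo",Z(298,173),.055),
  ("fixed jaw tip up",Z(563,96),.057),("fixed face tip",Z(563,136),.057),("fixed face throat",Z(475,134),.057),
  ("mov face",Z(475,220),.057),("mov jaw tip",Z(555,222),.057)]:
    print(n,toworld(p,z,c)[0].round(4))
# plate ellipse
hsv=cv2.cvtColor(im,cv2.COLOR_BGR2HSV)
m=((hsv[...,2]>150)&(hsv[...,1]<80)).astype(np.uint8)*255
m=cv2.morphologyEx(m,cv2.MORPH_CLOSE,np.ones((9,9)))
cs,_=cv2.findContours(m,cv2.RETR_EXTERNAL,cv2.CHAIN_APPROX_NONE)
for k in sorted(cs,key=cv2.contourArea)[-4:]:
    print(cv2.boundingRect(k),cv2.contourArea(k))
    h=k[:,0,:].astype(float)
    if cv2.pointPolygonTest(k,(320.,310.),False)>0:
        w=toworld(h,.045,c)[:,:2]*1000
        for _ in range(6):
            A=np.c_[2*w,np.ones(len(w))]; s=np.linalg.lstsq(A,(w**2).sum(1),rcond=None)[0]
            r=np.sqrt(s[2]+s[0]**2+s[1]**2); e=abs(np.hypot(*(w-s[:2]).T)-r); w=w[e<max(1.5,np.median(e)*2)]
        print("plate",s[:2],r,len(w))
```

```text
nut stud [ 0.5852 -0.0955  0.057 ]
worm [ 0.5481 -0.0864  0.062 ]
ring [ 0.4305 -0.082   0.055 ]
slot L up [ 0.4415 -0.0798  0.055 ]
slot R up [ 0.5133 -0.0829  0.055 ]
slot R lo [ 0.5121 -0.0931  0.055 ]
fixed jaw tip up [ 0.5987 -0.0646  0.057 ]
fixed face tip [ 0.599  -0.0786  0.057 ]
fixed face throat [ 0.5705 -0.0779  0.057 ]
mov face [ 0.5704 -0.1092  0.057 ]
mov jaw tip [ 0.597 -0.11   0.057]
(174, 21, 15, 12) 152.5
(15, 0, 42, 31) 912.0
(193, 35, 138, 70) 2874.0
(127, 0, 433, 349) 56961.0
plate [635.43081749  16.97582515] 203.2537176873003 342
```

Call:
carry_out:
  motion:
    - {"jaw":-1,"tx":-1.75,"ty":-0.53,"tz":2}
    - {"jaw":-1,"tx":-1.75,"ty":-0.53,"tz":2}
    - {"jaw":-1,"tx":-1.75,"ty":-0.53,"tz":2}
    - {"jaw":-1,"tx":-1.75,"ty":-0.53,"tz":2}
    - {"jaw":-1,"tx":-1.75,"ty":-0.53,"tz":2}
    - {"jaw":-1,"wz":-10}
    - {"jaw":-1,"wz":-10}
    - {"jaw":-1,"wz":-10}
    - {"jaw":-1,"wz":-10}
    - {"jaw":-1,"wz":-10}
    - {"jaw":-1,"wz":-10}
    - {"jaw":-1,"wz":-10}
    - {"jaw":-1,"wz":-10}
    - {"jaw":-1,"wz":-7.3}
    - {"jaw":-1}
  force: 30

```text
invalid input at $.motion[0]: expected keys jaw, tx, ty, tz, wx, wy, wz
```

Run:
```python
from h import *
s=get_state(); print(s["clock"],s["joint_pos"].round(3),s["tcp_pos"].round(4),s["orientation"].round(4),s["wrist_force"].round(2),s["finger_gap"])
im=eyes.read_camera("wrist"); cv2.imwrite("pics/wrist1.png",im)
im=eyes.read_camera("scene"); cv2.imwrite("pics/scene1.png",cv2.resize(im[90:300,220:420],None,fx=2.8,fy=2.8,interpolation=cv2.INTER_CUBIC))
```

```text
0.15 [-0.14   0.314  0.045  1.304  0.     1.431] [0.5749 0.     0.404 ] [-6.000e-04  7.071e-01  7.071e-01 -4.000e-04] [-0.04  0.01 -0.4 ] 0.08529908654204654
```

View pics/wrist1.png

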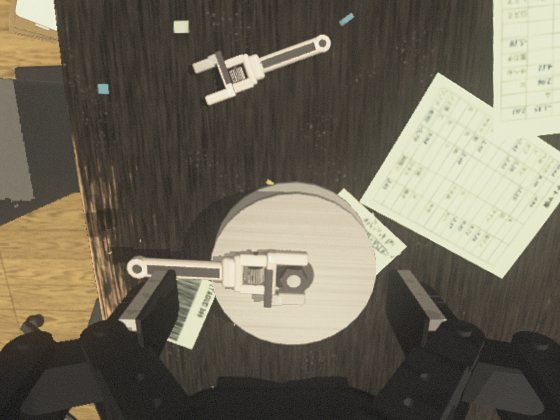

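View pics/scene1.png

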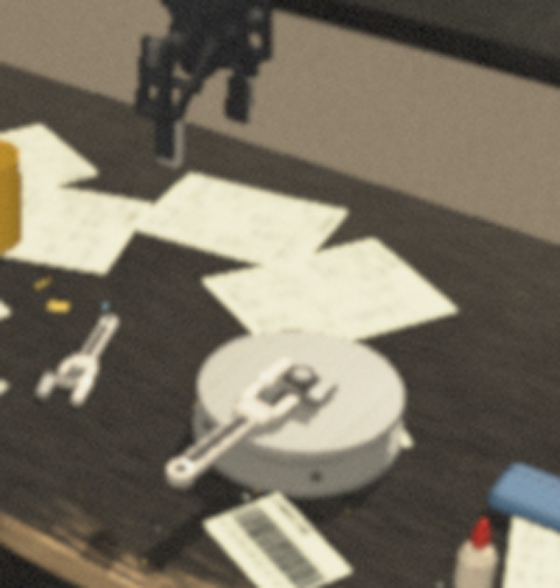

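The move was refused because every row needs all seven keys, so these views match the first ones. I'll send it again with all the keys.

Call:
carry_out:
  motion:
    - {"jaw":-1,"tx":-1.75,"ty":-0.53,"tz":2,"wx":0,"wy":0,"wz":0}
    - {"jaw":-1,"tx":-1.75,"ty":-0.53,"tz":2,"wx":0,"wy":0,"wz":0}
    - {"jaw":-1,"tx":-1.75,"ty":-0.53,"tz":2,"wx":0,"wy":0,"wz":0}
    - {"jaw":-1,"tx":-1.75,"ty":-0.53,"tz":2,"wx":0,"wy":0,"wz":0}
    - {"jaw":-1,"tx":-1.75,"ty":-0.53,"tz":2,"wx":0,"wy":0,"wz":0}
    - {"jaw":-1,"tx":0,"ty":0,"tz":0,"wx":0,"wy":0,"wz":-10}
    - {"jaw":-1,"tx":0,"ty":0,"tz":0,"wx":0,"wy":0,"wz":-10}
    - {"jaw":-1,"tx":0,"ty":0,"tz":0,"wx":0,"wy":0,"wz":-10}
    - {"jaw":-1,"tx":0,"ty":0,"tz":0,"wx":0,"wy":0,"wz":-10}
    - {"jaw":-1,"tx":0,"ty":0,"tz":0,"wx":0,"wy":0,"wz":-10}
    - {"jaw":-1,"tx":0,"ty":0,"tz":0,"wx":0,"wy":0,"wz":-10}
    - {"jaw":-1,"tx":0,"ty":0,"tz":0,"wx":0,"wy":0,"wz":-10}
    - {"jaw":-1,"tx":0,"ty":0,"tz":0,"wx":0,"wy":0,"wz":-10}
    - {"jaw":-1,"tx":0,"ty":0,"tz":0,"wx":0,"wy":0,"wz":-7.3}
    - {"jaw":-1,"tx":0,"ty":0,"tz":0,"wx":0,"wy":0,"wz":0}
  force: 30

```text
clock: 2.12
tcp_pos: [0.5485, -0.0875, 0.3046]
orientation: [-0.0, 0.024, 1.0, 0.0]
wrist_force: [-0.3, 0.4, 0.3]
finger_gap: -0.0
```

Run:
```python
from h import *
s=get_state(); print(s["clock"],s["joint_pos"].round(3),s["tcp_pos"].round(4),s["orientation"].round(4),s["wrist_force"].round(2),s["finger_gap"])
im=eyes.read_camera("wrist"); cv2.imwrite("pics/wrist2.png",im)
im=eyes.read_camera("scene"); cv2.imwrite("pics/scene2.png",cv2.resize(im[90:300,220:420],None,fx=2.8,fy=2.8,interpolation=cv2.INTER_CUBIC))
```

```text
2.125 [-0.303  0.325 -0.188  1.058  0.    -0.254] [ 0.5485 -0.0875  0.3046] [-0.      0.0243  0.9997  0.    ] [-0.33  0.4   0.34] -2.8157355580673343e-05
```

View pics/wrist2.png

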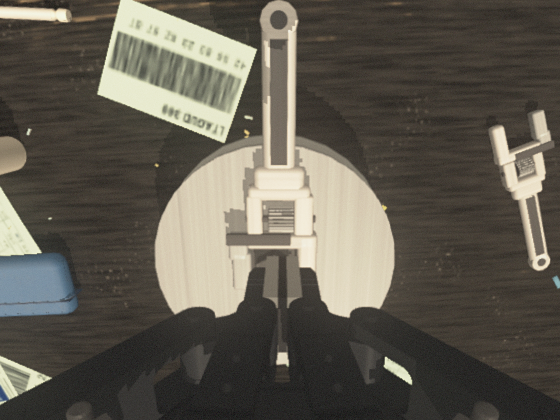

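View pics/scene2.png

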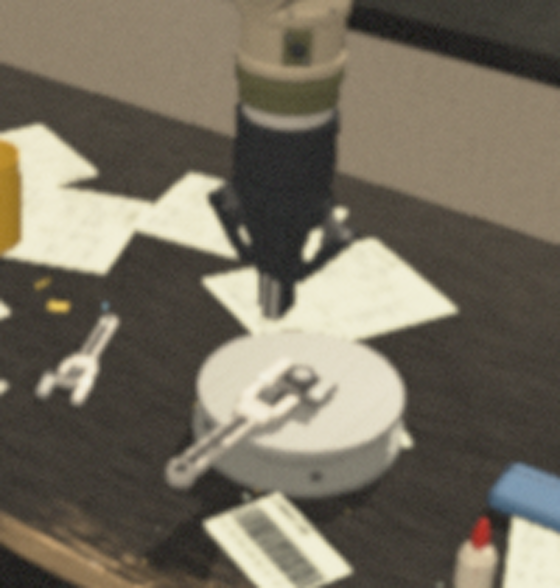

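The wrist view, now looking back towards -x, shows the worm at about (281,216) and the end ring at (279,19). The closed fingertip is at about (282,255), in line with the wrench.

Run:
```python
from h import *
c=eyes.calibration("wrist")
im=cv2.imread("pics/wrist2.png")
cv2.imwrite("pics/wz2.png",cv2.resize(im[140:300,200:360],None,fx=3.7,fy=3.7,interpolation=cv2.INTER_CUBIC))
for n,p,z in [("worm",(281,216),.062),("ring",(279,19),.055),("throat R",(316,236),.057)]:
    print(n,toworld(p,z,c)[0].round(4))
t=get_state()["tcp_pos"]; print(topix([t+[0,0,-.173],[t[0],t[1],.062]],c))
c2=eyes.calibration("scene"); print("nut scene",toworld((220+300/2.8,90+375/2.8),.057,c2), "tip px", (topix([t+[0,0,-.173]],c2)-[220,90])*2.8)
```

```text
worm [ 0.5436 -0.0878  0.062 ]
ring [ 0.4304 -0.0832  0.055 ]
throat R [ 0.5599 -0.0659  0.057 ]
[[281.77707535 274.85049573]
 [281.84856667 223.51163736]]
nut scene [[ 0.58569243 -0.09551303  0.057     ]] tip px [[272.17777318 315.48001828]]
```

View pics/wz2.png

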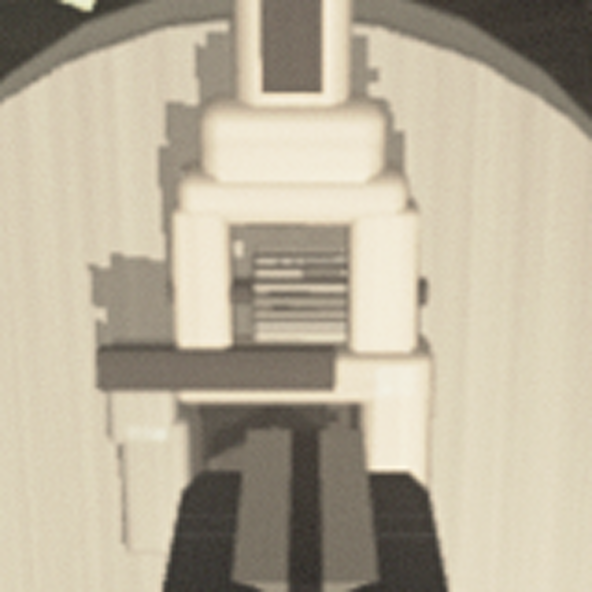

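Run:
```python
from h import *
c=eyes.calibration("wrist")
Z=lambda x,y:(200+x/3.7,140+y/3.7)
for n,p,z in [("pinR",Z(422,290),.054),("pinL",Z(240,289),.054),("worm vis top edge",Z(302,250),.056),("worm vis lo edge",Z(302,342),.057),("win top",Z(292,222),.057),("win bot",Z(292,345),.057),("throat top",Z(280,403),.057),("throatR corner",Z(368,403),.057),("winL",Z(232,300),.057),("winR",Z(352,300),.057),("wormL",Z(254,300),.06),("wormR",Z(349,300),.06)]:
    print(n,toworld(p,z,c)[0].round(4))
```

```text
pinR [ 0.5488 -0.0667  0.054 ]
pinL [ 0.547  -0.0984  0.054 ]
worm vis top edge [ 0.5399 -0.0872  0.056 ]
worm vis lo edge [ 0.5563 -0.088   0.057 ]
win top [ 0.5346 -0.0886  0.057 ]
win bot [ 0.5568 -0.0898  0.057 ]
throat top [ 0.5676 -0.0925  0.057 ]
throatR corner [ 0.5683 -0.077   0.057 ]
winL [ 0.548  -0.0997  0.057 ]
winR [ 0.549 -0.079  0.057]
wormL [ 0.5472 -0.0958  0.06  ]
wormR [ 0.548  -0.0796  0.06  ]
```

Call:
carry_out:
  motion:
    - {"jaw":-1,"tx":0.3,"ty":0,"tz":2.2,"wx":0,"wy":0,"wz":0}
    - {"jaw":-1,"tx":0.3,"ty":0,"tz":2.2,"wx":0,"wy":0,"wz":0}
    - {"jaw":-1,"tx":0.2,"ty":0,"tz":1.7,"wx":0,"wy":0,"wz":0}
    - {"jaw":-1,"tx":0,"ty":0,"tz":0.4,"wx":0,"wy":0,"wz":0}
    - {"jaw":-1,"tx":0,"ty":0,"tz":0.1,"wx":0,"wy":0,"wz":0}
    - {"jaw":-1,"tx":0,"ty":0,"tz":0.1,"wx":0,"wy":0,"wz":0}
    - {"jaw":-1,"tx":0,"ty":0,"tz":0.1,"wx":0,"wy":0,"wz":0}
    - {"jaw":-1,"tx":0,"ty":0,"tz":0,"wx":0,"wy":0,"wz":0}

```text
clock: 3.22
tcp_pos: [0.5407, -0.0872, 0.237]
orientation: [0.0, 0.024, 1.0, -0.0]
wrist_force: [-0.1, -0.1, 0.3]
finger_gap: 0.0002
```

Call:
carry_out:
  motion:
    - {"jaw":-1,"tx":0,"ty":0,"tz":0.05,"wx":0,"wy":0,"wz":0}
    - {"jaw":-1,"tx":0,"ty":0,"tz":0.05,"wx":0,"wy":0,"wz":0}
    - {"jaw":-1,"tx":0,"ty":0,"tz":0.0,"wx":0,"wy":0,"wz":0}

```text
clock: 3.6
tcp_pos: [0.5405, -0.0871, 0.2357]
orientation: [-0.0, 0.024, 1.0, 0.0]
wrist_force: [0.6, 0.4, -0.1]
finger_gap: 0.0001
```

Call:
carry_out:
  motion:
    - {"jaw":-1,"tx":0,"ty":0,"tz":0.05,"wx":0,"wy":0,"wz":0}
    - {"jaw":-1,"tx":0,"ty":0,"tz":0.0,"wx":0,"wy":0,"wz":0}

```text
clock: 3.85
tcp_pos: [0.5406, -0.0871, 0.2354]
orientation: [0.0, 0.024, 1.0, -0.0]
wrist_force: [-0.6, 0.0, 0.7]
finger_gap: -0.0
```

Call:
carry_out:
  motion:
    - {"jaw":-1,"tx":0,"ty":0,"tz":0.05,"wx":0,"wy":0,"wz":0}
    - {"jaw":-1,"tx":0,"ty":0,"tz":0.0,"wx":0,"wy":0,"wz":0}

```text
clock: 4.1
tcp_pos: [0.5406, -0.0872, 0.2353]
orientation: [0.0, 0.024, 1.0, -0.0]
wrist_force: [-0.9, 0.7, 4.9]
finger_gap: -0.0001
```

Call:
carry_out:
  motion:
    - {"jaw":-1,"tx":0,"ty":0,"tz":0.05,"wx":0,"wy":0,"wz":0}
    - {"jaw":-1,"tx":0,"ty":0,"tz":0.0,"wx":0,"wy":0,"wz":0}

```text
clock: 4.35
tcp_pos: [0.5408, -0.0872, 0.2352]
orientation: [0.001, 0.024, 1.0, -0.0]
wrist_force: [-1.1, -0.3, 7.2]
finger_gap: 0.0
```

Call:
carry_out:
  motion:
    - {"jaw":-1,"tx":-0.2,"ty":0,"tz":0.02,"wx":0,"wy":0,"wz":0}
    - {"jaw":-1,"tx":-0.2,"ty":0,"tz":0,"wx":0,"wy":0,"wz":0}
    - {"jaw":-1,"tx":-0.2,"ty":0,"tz":0.0,"wx":0,"wy":0,"wz":0}

```text
clock: 4.72
tcp_pos: [0.5463, -0.0875, 0.2352]
orientation: [0.0, 0.024, 1.0, -0.0]
wrist_force: [-4.1, 0.1, 11.0]
finger_gap: -0.0003
```

Run:
```python
from h import *
s=get_state(); print(s["tcp_pos"].round(4),s["wrist_force"].round(1))
im=eyes.read_camera("wrist"); cv2.imwrite("pics/w3.png",cv2.resize(im[60:360,180:400],None,fx=2,fy=2,interpolation=cv2.INTER_CUBIC))
```

```text
[ 0.5463 -0.0875  0.2352] [-4.1  0.1 11. ]
```

View pics/w3.png

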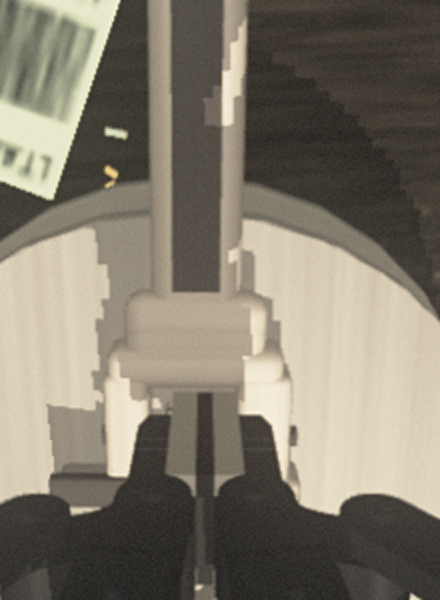

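The fingertip (about (205,470)) sits on the worm between the window walls. The 4 N drag matches the worm rolling.

Call:
carry_out:
  motion:
    - {"jaw":-1,"tx":-0.2,"ty":0,"tz":-0.02,"wx":0,"wy":0,"wz":0}
    - {"jaw":-1,"tx":-0.2,"ty":0,"tz":0,"wx":0,"wy":0,"wz":0}
    - {"jaw":-1,"tx":-0.2,"ty":0,"tz":0.0,"wx":0,"wy":0,"wz":0}
    - {"jaw":-1,"tx":-0.2,"ty":0,"tz":0.0,"wx":0,"wy":0,"wz":0}

```text
clock: 5.28
tcp_pos: [0.5542, -0.0879, 0.2352]
orientation: [-0.0, 0.024, 1.0, -0.0]
wrist_force: [-4.5, -0.7, 9.7]
finger_gap: 0.0001
```

Call:
carry_out:
  motion:
    - {"jaw":-1,"tx":-0.2,"ty":0,"tz":0,"wx":0,"wy":0,"wz":0}

```text
clock: 5.4
tcp_pos: [0.5561, -0.088, 0.2352]
orientation: [-0.0, 0.024, 1.0, -0.0]
wrist_force: [-5.3, -0.1, 10.0]
finger_gap: -0.0001
```

Call:
carry_out:
  motion:
    - {"jaw":-1,"tx":0,"ty":0,"tz":-0.5,"wx":0,"wy":0,"wz":0}
    - {"jaw":-1,"tx":0,"ty":0,"tz":0,"wx":0,"wy":0,"wz":0}

```text
clock: 5.65
tcp_pos: [0.5568, -0.0879, 0.2395]
orientation: [0.0, 0.024, 1.0, -0.0]
wrist_force: [-0.2, 0.5, -0.6]
finger_gap: 0.0001
```

Run:
```python
from h import *
s=get_state(); print(s["tcp_pos"].round(4),s["wrist_force"].round(1))
im=eyes.read_camera("wrist"); cv2.imwrite("pics/w4.png",im)
im=eyes.read_camera("scene"); cv2.imwrite("pics/s4.png",cv2.resize(im[180:280,260:390],None,fx=5,fy=5,interpolation=cv2.INTER_CUBIC))
```

```text
[ 0.5568 -0.0879  0.2395] [-0.2  0.5 -0.6]
```

View pics/w4.png

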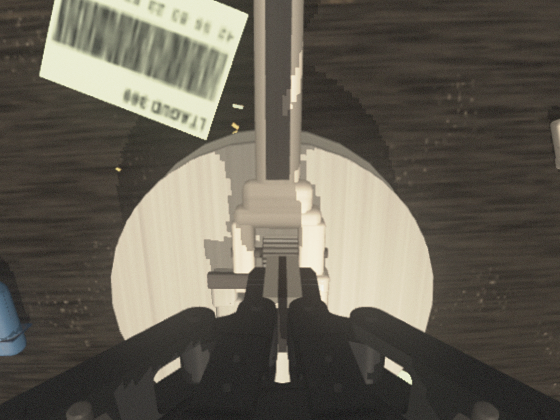

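View pics/s4.png

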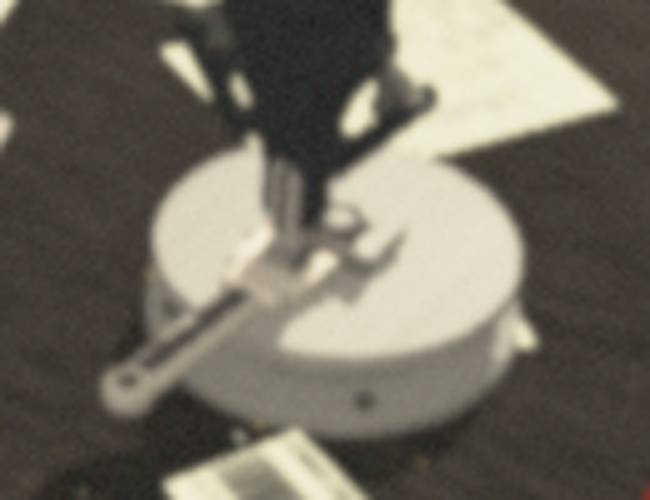

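Run:
```python
from h import *
c=eyes.calibration("wrist")
im=cv2.imread("pics/w4.png"); cv2.imwrite("pics/wz4.png",cv2.resize(im[170:320,200:350],None,fx=4,fy=4,interpolation=cv2.INTER_CUBIC))
for n,p,z in [("pinR",(326,253),.054),("ring?",(300,60),.055),("bar left end",(207,280),.057)]: print(n,toworld(p,z,c)[0].round(4))
```

```text
pinR [ 0.5524 -0.067   0.054 ]
ring? [ 0.4677 -0.0763  0.055 ]
bar left end [ 0.5623 -0.1234  0.057 ]
```

View pics/wz4.png

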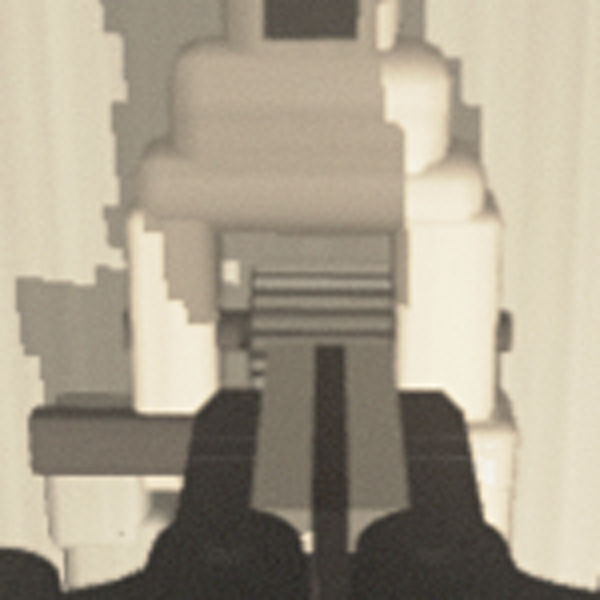

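Call:
carry_out:
  motion:
    - {"jaw":-1,"tx":0.75,"ty":0,"tz":0,"wx":0,"wy":0,"wz":0}
    - {"jaw":-1,"tx":0.75,"ty":0,"tz":0,"wx":0,"wy":0,"wz":0}
    - {"jaw":-1,"tx":0,"ty":0,"tz":0.3,"wx":0,"wy":0,"wz":0}
    - {"jaw":-1,"tx":0,"ty":0,"tz":0.1,"wx":0,"wy":0,"wz":0}
    - {"jaw":-1,"tx":0,"ty":0,"tz":0.1,"wx":0,"wy":0,"wz":0}
    - {"jaw":-1,"tx":0,"ty":0,"tz":0,"wx":0,"wy":0,"wz":0}

```text
clock: 6.5
tcp_pos: [0.5415, -0.0872, 0.2348]
orientation: [0.0, 0.024, 1.0, -0.0]
wrist_force: [-1.9, 0.1, 5.1]
finger_gap: -0.0002
```

Call:
carry_out:
  motion:
    - {"jaw":-1,"tx":-0.2,"ty":0,"tz":0,"wx":0,"wy":0,"wz":0}
    - {"jaw":-1,"tx":-0.2,"ty":0,"tz":0,"wx":0,"wy":0,"wz":0}
    - {"jaw":-1,"tx":-0.2,"ty":0,"tz":0,"wx":0,"wy":0,"wz":0}
    - {"jaw":-1,"tx":-0.2,"ty":0,"tz":0,"wx":0,"wy":0,"wz":0}
    - {"jaw":-1,"tx":-0.2,"ty":0,"tz":0,"wx":0,"wy":0,"wz":0}
    - {"jaw":-1,"tx":-0.2,"ty":0,"tz":0,"wx":0,"wy":0,"wz":0}
    - {"jaw":-1,"tx":-0.2,"ty":0,"tz":0,"wx":0,"wy":0,"wz":0}
    - {"jaw":-1,"tx":-0.2,"ty":0,"tz":0,"wx":0,"wy":0,"wz":0}

```text
clock: 7.5
tcp_pos: [0.5573, -0.088, 0.2352]
orientation: [-0.0, 0.024, 1.0, -0.0]
wrist_force: [-4.8, -0.3, 8.1]
finger_gap: -0.0
```

Call:
carry_out:
  motion:
    - {"jaw":-1,"tx":-0.2,"ty":0,"tz":0,"wx":0,"wy":0,"wz":0}
    - {"jaw":-1,"tx":-0.2,"ty":0,"tz":0,"wx":0,"wy":0,"wz":0}

```text
clock: 7.75
tcp_pos: [0.5615, -0.0882, 0.235]
orientation: [0.0, 0.024, 1.0, -0.0]
wrist_force: [-1.6, 0.1, 4.4]
finger_gap: -0.0002
```

Call:
carry_out:
  motion:
    - {"jaw":-1,"tx":0,"ty":0,"tz":-0.5,"wx":0,"wy":0,"wz":0}
    - {"jaw":-1,"tx":0,"ty":0,"tz":0,"wx":0,"wy":0,"wz":0}

```text
clock: 8.0
tcp_pos: [0.5619, -0.0882, 0.2396]
orientation: [0.001, 0.024, 1.0, -0.0]
wrist_force: [-0.1, -0.7, -0.6]
finger_gap: 0.0003
```

Run:
```python
from h import *
s=get_state(); print(s["tcp_pos"].round(4),s["wrist_force"].round(1))
im=eyes.read_camera("wrist"); cv2.imwrite("pics/wz5.png",cv2.resize(im[170:320,200:350],None,fx=4,fy=4,interpolation=cv2.INTER_CUBIC))
im=eyes.read_camera("side"); cv2.imwrite("pics/sd5.png",cv2.resize(im[190:280,230:370],None,fx=5,fy=5,interpolation=cv2.INTER_CUBIC))
```

```text
[ 0.5619 -0.0882  0.2396] [-0.1 -0.7 -0.6]
```

View pics/wz5.png

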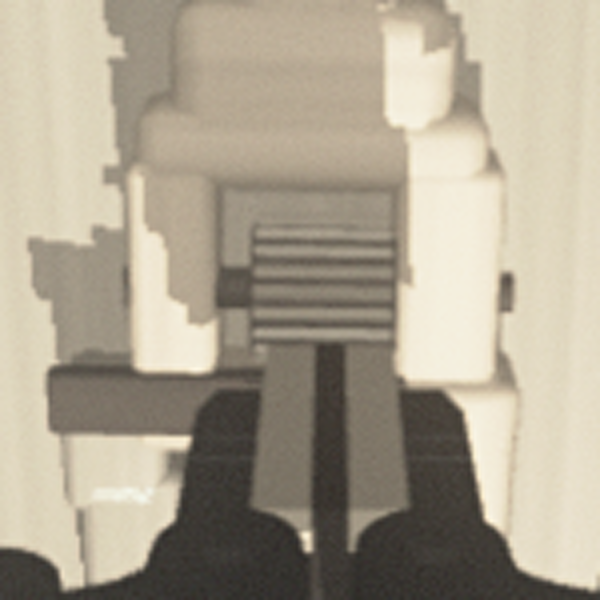

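View pics/sd5.png

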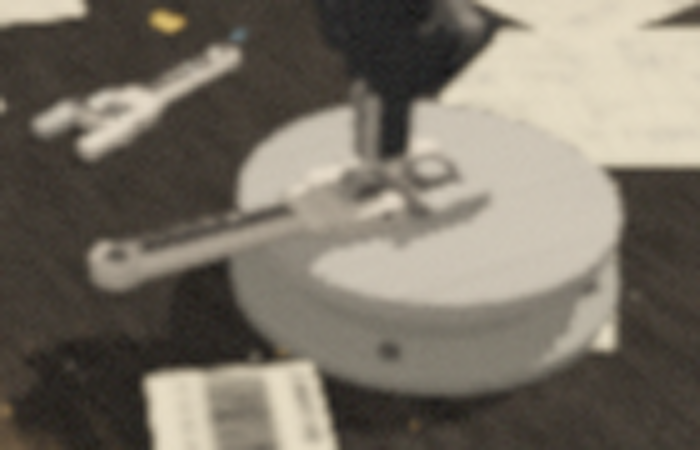

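The jaw slide's outer end moved in by about 2 mm on this stroke, from zoom column 30 to 48. That makes about 3.7 mm so far, so I'll do another stroke.

Call:
carry_out:
  motion:
    - {"jaw":-1,"tx":0.95,"ty":0,"tz":0,"wx":0,"wy":0,"wz":0}
    - {"jaw":-1,"tx":0.95,"ty":0,"tz":0,"wx":0,"wy":0,"wz":0}
    - {"jaw":-1,"tx":0,"ty":0,"tz":0.3,"wx":0,"wy":0,"wz":0}
    - {"jaw":-1,"tx":0,"ty":0,"tz":0.1,"wx":0,"wy":0,"wz":0}
    - {"jaw":-1,"tx":0,"ty":0,"tz":0.1,"wx":0,"wy":0,"wz":0}
    - {"jaw":-1,"tx":0,"ty":0,"tz":0,"wx":0,"wy":0,"wz":0}
    - {"jaw":-1,"tx":-0.2,"ty":0,"tz":0,"wx":0,"wy":0,"wz":0}
    - {"jaw":-1,"tx":-0.2,"ty":0,"tz":0,"wx":0,"wy":0,"wz":0}
    - {"jaw":-1,"tx":-0.2,"ty":0,"tz":0,"wx":0,"wy":0,"wz":0}
    - {"jaw":-1,"tx":-0.2,"ty":0,"tz":0,"wx":0,"wy":0,"wz":0}
    - {"jaw":-1,"tx":-0.2,"ty":0,"tz":0,"wx":0,"wy":0,"wz":0}

```text
clock: 9.48
tcp_pos: [0.5523, -0.0879, 0.2352]
orientation: [-0.0, 0.024, 1.0, -0.001]
wrist_force: [-3.3, -0.8, 9.2]
finger_gap: 0.0001
```

Call:
carry_out:
  motion:
    - {"jaw":-1,"tx":-0.2,"ty":0,"tz":0,"wx":0,"wy":0,"wz":0}
    - {"jaw":-1,"tx":-0.2,"ty":0,"tz":0,"wx":0,"wy":0,"wz":0}

```text
clock: 9.72
tcp_pos: [0.5563, -0.0882, 0.2352]
orientation: [-0.0, 0.024, 1.0, -0.001]
wrist_force: [-5.2, -0.9, 8.5]
finger_gap: 0.0
```

Call:
carry_out:
  motion:
    - {"jaw":-1,"tx":-0.2,"ty":0,"tz":0,"wx":0,"wy":0,"wz":0}
    - {"jaw":-1,"tx":-0.2,"ty":0,"tz":0,"wx":0,"wy":0,"wz":0}

```text
clock: 9.98
tcp_pos: [0.5604, -0.0885, 0.2351]
orientation: [-0.0, 0.024, 1.0, -0.001]
wrist_force: [-3.7, -1.6, 6.4]
finger_gap: 0.0003
```

Call:
carry_out:
  motion:
    - {"jaw":-1,"tx":0,"ty":0,"tz":-0.5,"wx":0,"wy":0,"wz":0}
    - {"jaw":-1,"tx":0,"ty":0,"tz":0,"wx":0,"wy":0,"wz":0}

```text
clock: 10.22
tcp_pos: [0.561, -0.0881, 0.2396]
orientation: [0.001, 0.024, 1.0, -0.0]
wrist_force: [0.4, 0.2, 0.0]
finger_gap: 0.0001
```

Run:
```python
from h import *
s=get_state(); print(s["tcp_pos"].round(4),s["wrist_force"].round(1))
im=eyes.read_camera("wrist"); cv2.imwrite("pics/wz6.png",cv2.resize(im[170:320,200:350],None,fx=4,fy=4,interpolation=cv2.INTER_CUBIC))
```

```text
[ 0.561  -0.0881  0.2396] [0.4 0.2 0. ]
```

View pics/wz6.png

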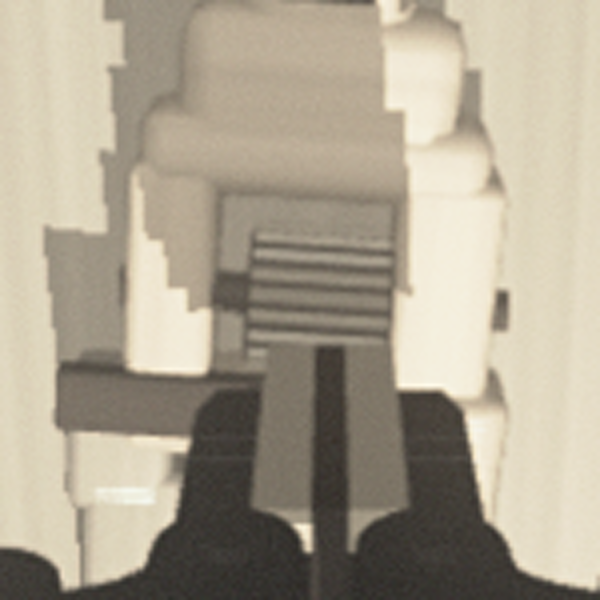

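Call:
carry_out:
  motion:
    - {"jaw":-1,"tx":0.9,"ty":0,"tz":0,"wx":0,"wy":0,"wz":0}
    - {"jaw":-1,"tx":0.9,"ty":0,"tz":0,"wx":0,"wy":0,"wz":0}
    - {"jaw":-1,"tx":0,"ty":0,"tz":0.3,"wx":0,"wy":0,"wz":0}
    - {"jaw":-1,"tx":0,"ty":0,"tz":0.1,"wx":0,"wy":0,"wz":0}
    - {"jaw":-1,"tx":0,"ty":0,"tz":0.1,"wx":0,"wy":0,"wz":0}
    - {"jaw":-1,"tx":0,"ty":0,"tz":0,"wx":0,"wy":0,"wz":0}
    - {"jaw":-1,"tx":-0.2,"ty":0,"tz":0,"wx":0,"wy":0,"wz":0}
    - {"jaw":-1,"tx":-0.2,"ty":0,"tz":0,"wx":0,"wy":0,"wz":0}

```text
clock: 11.28
tcp_pos: [0.5458, -0.0874, 0.2352]
orientation: [-0.001, 0.024, 1.0, -0.0]
wrist_force: [-5.2, 1.2, 10.7]
finger_gap: 0.0003
```

Call:
carry_out:
  motion:
    - {"jaw":-1,"tx":-0.2,"ty":0,"tz":0,"wx":0,"wy":0,"wz":0}
    - {"jaw":-1,"tx":-0.2,"ty":0,"tz":0,"wx":0,"wy":0,"wz":0}

```text
clock: 11.52
tcp_pos: [0.5497, -0.0878, 0.2352]
orientation: [-0.001, 0.024, 1.0, -0.001]
wrist_force: [-7.7, -1.8, 11.8]
finger_gap: -0.0003
```

Call:
carry_out:
  motion:
    - {"jaw":-1,"tx":-0.2,"ty":0,"tz":0,"wx":0,"wy":0,"wz":0}
    - {"jaw":-1,"tx":-0.2,"ty":0,"tz":0,"wx":0,"wy":0,"wz":0}

```text
clock: 11.78
tcp_pos: [0.5539, -0.088, 0.2352]
orientation: [-0.001, 0.024, 1.0, -0.001]
wrist_force: [-5.0, -0.5, 9.6]
finger_gap: 0.0004
```

Call:
carry_out:
  motion:
    - {"jaw":-1,"tx":-0.2,"ty":0,"tz":0,"wx":0,"wy":0,"wz":0}
    - {"jaw":-1,"tx":-0.2,"ty":0,"tz":0,"wx":0,"wy":0,"wz":0}

```text
clock: 12.02
tcp_pos: [0.5578, -0.0881, 0.2352]
orientation: [-0.001, 0.024, 1.0, -0.0]
wrist_force: [-5.8, -1.3, 11.0]
finger_gap: 0.0002
```

Call:
carry_out:
  motion:
    - {"jaw":-1,"tx":0,"ty":0,"tz":-0.5,"wx":0,"wy":0,"wz":0}
    - {"jaw":-1,"tx":0,"ty":0,"tz":0,"wx":0,"wy":0,"wz":0}

```text
clock: 12.28
tcp_pos: [0.559, -0.0881, 0.2396]
orientation: [0.001, 0.024, 1.0, -0.0]
wrist_force: [0.4, 0.2, 0.2]
finger_gap: 0.0
```

Run:
```python
from h import *
s=get_state(); print(s["tcp_pos"].round(4),s["wrist_force"].round(1))
im=eyes.read_camera("wrist"); cv2.imwrite("pics/wz7.png",cv2.resize(im[170:320,200:350],None,fx=4,fy=4,interpolation=cv2.INTER_CUBIC))
```

```text
[ 0.559  -0.0881  0.2396] [0.4 0.2 0.2]
```

View pics/wz7.png

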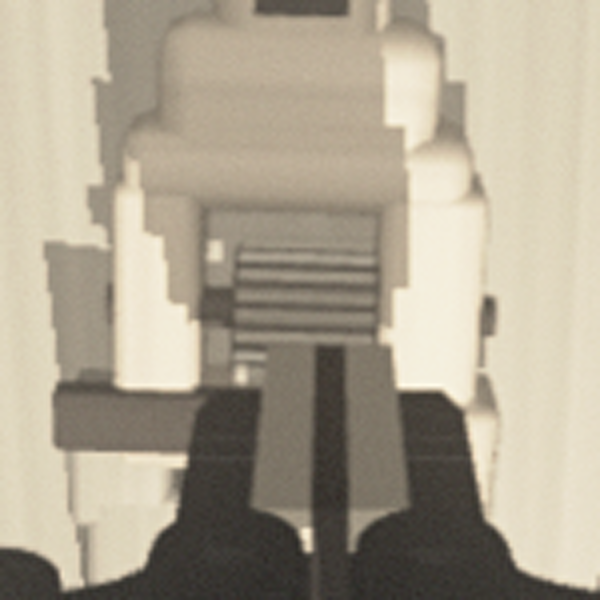

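The slide closed another 1.2 mm or so, and the wrench moved sideways, so the jaw is now pushing on the nut. I'll do one more stroke to confirm it is snug, offset slightly to follow the wrench.

Call:
carry_out:
  motion:
    - {"jaw":-1,"tx":0.8,"ty":-0.1,"tz":0,"wx":0,"wy":0,"wz":0}
    - {"jaw":-1,"tx":0.8,"ty":-0.1,"tz":0,"wx":0,"wy":0,"wz":0}
    - {"jaw":-1,"tx":0,"ty":0,"tz":0.3,"wx":0,"wy":0,"wz":0}
    - {"jaw":-1,"tx":0,"ty":0,"tz":0.1,"wx":0,"wy":0,"wz":0}
    - {"jaw":-1,"tx":0,"ty":0,"tz":0.1,"wx":0,"wy":0,"wz":0}
    - {"jaw":-1,"tx":0,"ty":0,"tz":0,"wx":0,"wy":0,"wz":0}
    - {"jaw":-1,"tx":-0.2,"ty":0,"tz":0,"wx":0,"wy":0,"wz":0}
    - {"jaw":-1,"tx":-0.2,"ty":0,"tz":0,"wx":0,"wy":0,"wz":0}

```text
clock: 13.32
tcp_pos: [0.5446, -0.0892, 0.235]
orientation: [-0.002, 0.024, 1.0, -0.0]
wrist_force: [-10.4, 0.2, 15.0]
finger_gap: -0.0001
```

Call:
carry_out:
  motion:
    - {"jaw":-1,"tx":-0.2,"ty":0,"tz":0,"wx":0,"wy":0,"wz":0}
    - {"jaw":-1,"tx":-0.2,"ty":0,"tz":0,"wx":0,"wy":0,"wz":0}

```text
clock: 13.58
tcp_pos: [0.5486, -0.0896, 0.2351]
orientation: [-0.002, 0.024, 1.0, -0.001]
wrist_force: [-12.0, -0.3, 15.0]
finger_gap: -0.0003
```

Call:
carry_out:
  motion:
    - {"jaw":-1,"tx":-0.2,"ty":0,"tz":0,"wx":0,"wy":0,"wz":0}
    - {"jaw":-1,"tx":-0.2,"ty":0,"tz":0,"wx":0,"wy":0,"wz":0}

```text
clock: 13.82
tcp_pos: [0.5535, -0.0898, 0.2352]
orientation: [-0.001, 0.024, 1.0, -0.0]
wrist_force: [-6.6, -0.1, 10.9]
finger_gap: 0.0004
```

Call:
carry_out:
  motion:
    - {"jaw":-1,"tx":0,"ty":0,"tz":-0.5,"wx":0,"wy":0,"wz":0}
    - {"jaw":-1,"tx":0,"ty":0,"tz":0,"wx":0,"wy":0,"wz":0}

```text
clock: 14.08
tcp_pos: [0.5549, -0.0899, 0.2396]
orientation: [0.001, 0.024, 1.0, -0.0]
wrist_force: [0.3, 0.0, -0.2]
finger_gap: -0.0003
```

Run:
```python
from h import *
s=get_state(); print(s["tcp_pos"].round(4),s["wrist_force"].round(1))
im=eyes.read_camera("wrist"); cv2.imwrite("pics/wz8.png",cv2.resize(im[170:320,200:350],None,fx=4,fy=4,interpolation=cv2.INTER_CUBIC))
```

```text
[ 0.5549 -0.0899  0.2396] [ 0.3  0.  -0.2]
```

View pics/wz8.png

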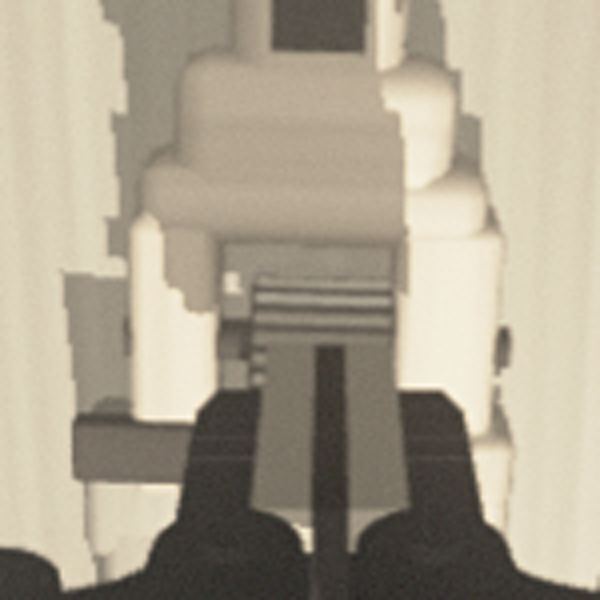

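The slide gap is unchanged (60 against 62 zoom px) and the finger slipped with 10-12 N of drag, so the jaw is snug. Next I'll lift and move beside the handle.

Call:
carry_out:
  motion:
    - {"jaw":-1,"tx":0,"ty":0,"tz":-2.5,"wx":0,"wy":0,"wz":0}
    - {"jaw":-1,"tx":1.5,"ty":-1,"tz":-2.5,"wx":0,"wy":0,"wz":0}
    - {"jaw":-1,"tx":3.9,"ty":-1.5,"tz":0,"wx":0,"wy":0,"wz":0}
    - {"jaw":-1,"tx":3.9,"ty":-1.5,"tz":0,"wx":0,"wy":0,"wz":0}
    - {"jaw":-1,"tx":0,"ty":0,"tz":0,"wx":0,"wy":0,"wz":0}
    - {"jaw":-1,"tx":0,"ty":0,"tz":0,"wx":0,"wy":0,"wz":0}

```text
clock: 14.88
tcp_pos: [0.4602, -0.1256, 0.2894]
orientation: [0.001, 0.024, 1.0, -0.0]
wrist_force: [0.5, 0.1, 0.4]
finger_gap: 0.0001
```

Run:
```python
from h import *
s=get_state(); print(s["tcp_pos"].round(4),s["wrist_force"].round(1),s["joint_pos"].round(3))
im=eyes.read_camera("wrist"); cv2.imwrite("pics/w9.png",im)
```

```text
[ 0.4602 -0.1256  0.2894] [0.5 0.1 0.4] [-0.435  0.195 -0.405  0.97   0.    -0.387]
```

View pics/w9.png

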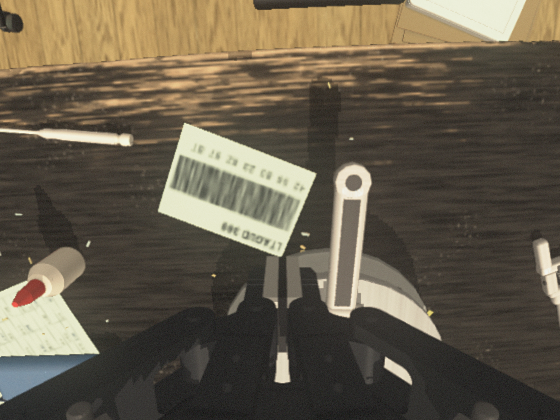

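Run:
```python
from h import *
c=eyes.calibration("wrist")
for n,p,z in [("ring",(353,182),.055),("slot top",(350,201),.055),("slot bot",(342,305),.055),("handle L edge",(335,230),.055),("handle R",(368,230),.055),("handle L low",(328,300),.055)]: print(n,toworld(p,z,c)[0].round(4))
t=get_state()["tcp_pos"]
for z in (.06,.045): print(topix([t[0],t[1],z],c))
```

```text
ring [ 0.4346 -0.0829  0.055 ]
slot top [ 0.446  -0.0846  0.055 ]
slot bot [ 0.5158 -0.0891  0.055 ]
handle L edge [ 0.4638 -0.0935  0.055 ]
handle R [ 0.4648 -0.0735  0.055 ]
handle L low [ 0.5117 -0.0982  0.055 ]
[[281.98448649 230.21134524]]
[[281.99463466 222.02718522]]
```

The ring is at (353,182) and the handle's near edge at (335,230), which puts its -y side at about y = -0.093. The yaw is about -4.5°, and the closed finger is 32 mm clear of it. Now I'll descend and approach.

Call:
carry_out:
  motion:
    - {"jaw":-1,"tx":0,"ty":0,"tz":3,"wx":0,"wy":0,"wz":0}
    - {"jaw":-1,"tx":0,"ty":0,"tz":3,"wx":0,"wy":0,"wz":0}
    - {"jaw":-1,"tx":0,"ty":0,"tz":2.1,"wx":0,"wy":0,"wz":0}
    - {"jaw":-1,"tx":0,"ty":0.5,"tz":0,"wx":0,"wy":0,"wz":0}
    - {"jaw":-1,"tx":0,"ty":0.5,"tz":0,"wx":0,"wy":0,"wz":0}
    - {"jaw":-1,"tx":0,"ty":0.2,"tz":0,"wx":0,"wy":0,"wz":0}
    - {"jaw":-1,"tx":0,"ty":0,"tz":0,"wx":0,"wy":0,"wz":0}

```text
clock: 15.8
tcp_pos: [0.4607, -0.1132, 0.209]
orientation: [0.001, 0.023, 1.0, -0.0]
wrist_force: [-0.4, 0.2, 0.2]
finger_gap: 0.0
```

Call:
carry_out:
  motion:
    - {"jaw":-1,"tx":0,"ty":0.2,"tz":0,"wx":0,"wy":0,"wz":0}
    - {"jaw":-1,"tx":0,"ty":0.2,"tz":0,"wx":0,"wy":0,"wz":0}

```text
clock: 16.05
tcp_pos: [0.4604, -0.1094, 0.2084]
orientation: [0.0, 0.024, 1.0, -0.0]
wrist_force: [0.4, 0.9, 0.0]
finger_gap: -0.0002
```

Call:
carry_out:
  motion:
    - {"jaw":-1,"tx":0,"ty":0.2,"tz":0,"wx":0,"wy":0,"wz":0}
    - {"jaw":-1,"tx":0,"ty":0.2,"tz":0,"wx":0,"wy":0,"wz":0}

```text
clock: 16.3
tcp_pos: [0.4606, -0.1056, 0.2083]
orientation: [0.0, 0.024, 1.0, -0.001]
wrist_force: [-1.9, -2.2, 0.9]
finger_gap: -0.0001
```

Call:
carry_out:
  motion:
    - {"jaw":-1,"tx":0.05,"ty":0.44,"tz":0,"wx":0,"wy":0,"wz":2}
    - {"jaw":-1,"tx":0.05,"ty":0.44,"tz":0,"wx":0,"wy":0,"wz":2}
    - {"jaw":-1,"tx":0.05,"ty":0.44,"tz":0,"wx":0,"wy":0,"wz":2}

```text
clock: 16.68
tcp_pos: [0.4602, -0.0922, 0.2083]
orientation: [0.0, 0.077, 0.997, -0.0]
wrist_force: [-0.8, -1.7, 0.9]
finger_gap: 0.0001
```

Run:
```python
from h import *
s=get_state(); print(s["tcp_pos"].round(4),s["wrist_force"].round(1),s["ft_torque"].round(2))
im=eyes.read_camera("wrist"); cv2.imwrite("pics/w10.png",im)
```

```text
[ 0.4602 -0.0922  0.2083] [-0.8 -1.7  0.9] [-0.46  0.12 -0.02]
```

View pics/w10.png

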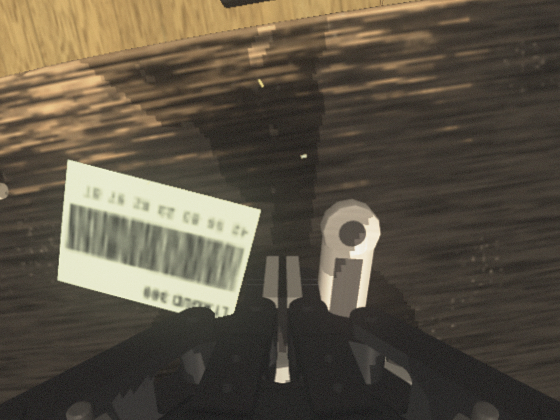

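Call:
carry_out:
  motion:
    - {"jaw":-1,"tx":0.05,"ty":0.44,"tz":0,"wx":0,"wy":0,"wz":2}
    - {"jaw":-1,"tx":0.05,"ty":0.44,"tz":0,"wx":0,"wy":0,"wz":2}
    - {"jaw":-1,"tx":0.05,"ty":0.44,"tz":0,"wx":0,"wy":0,"wz":2}
    - {"jaw":-1,"tx":0.05,"ty":0.44,"tz":0,"wx":0,"wy":0,"wz":2}

```text
clock: 17.23
tcp_pos: [0.4618, -0.0746, 0.2083]
orientation: [0.0, 0.146, 0.989, -0.0]
wrist_force: [-1.1, -2.0, 0.5]
finger_gap: -0.0001
```

Call:
carry_out:
  motion:
    - {"jaw":-1,"tx":0.05,"ty":0.44,"tz":0,"wx":0,"wy":0,"wz":2}
    - {"jaw":-1,"tx":0.05,"ty":0.44,"tz":0,"wx":0,"wy":0,"wz":2}
    - {"jaw":-1,"tx":0.05,"ty":0.44,"tz":0,"wx":0,"wy":0,"wz":2}
    - {"jaw":-1,"tx":0.05,"ty":0.44,"tz":0,"wx":0,"wy":0,"wz":2}

```text
clock: 17.73
tcp_pos: [0.4659, -0.0574, 0.2083]
orientation: [0.0, 0.214, 0.977, -0.0]
wrist_force: [-1.2, -2.8, 1.8]
finger_gap: 0.0002
```

Run:
```python
from h import *
s=get_state(); print(s["tcp_pos"].round(4),s["wrist_force"].round(1),s["joint_pos"].round(2))
im=eyes.read_camera("wrist"); cv2.imwrite("pics/w11.png",im)
im=eyes.read_camera("scene"); cv2.imwrite("pics/s11.png",cv2.resize(im[180:280,260:390],None,fx=5,fy=5,interpolation=cv2.INTER_CUBIC))
```

```text
[ 0.4659 -0.0574  0.2083] [-1.2 -2.8  1.8] [-0.29  0.27 -0.54  0.76 -0.    0.14]
```

View pics/w11.png

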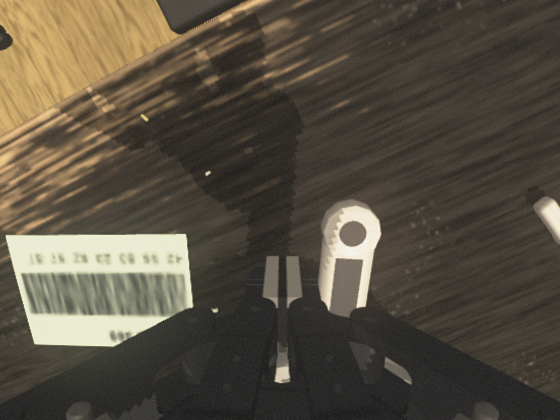

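View pics/s11.png

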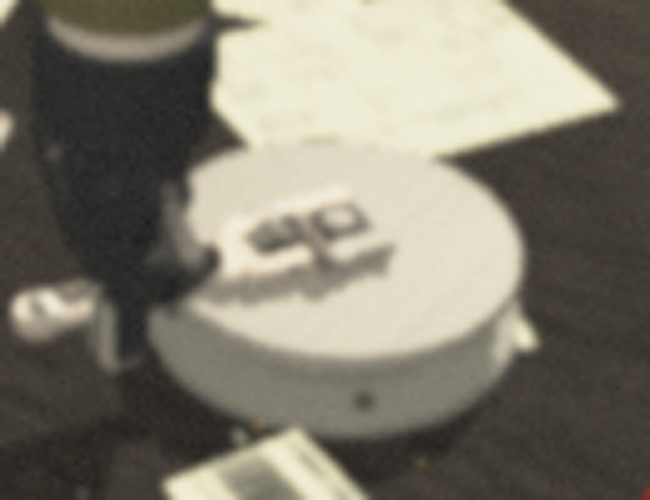

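Run:
```python
from h import *
c=eyes.calibration("wrist")
r=toworld((352,234),.055,c)[0]; n=np.array([.5855,-.0955])
d=n-r[:2]; print(r,np.degrees(np.arctan2(d[1],d[0])),np.hypot(*d))
```

```text
[ 0.45256291 -0.02263808  0.055     ] -28.726848053593503 0.1515952786356699
```

The wrench has turned about 24° from its snug yaw. Three more rows of 2°, then I'll back off from the handle.

Call:
carry_out:
  motion:
    - {"jaw":-1,"tx":0.05,"ty":0.44,"tz":0,"wx":0,"wy":0,"wz":2}
    - {"jaw":-1,"tx":0.05,"ty":0.44,"tz":0,"wx":0,"wy":0,"wz":2}
    - {"jaw":-1,"tx":0.05,"ty":0.44,"tz":0,"wx":0,"wy":0,"wz":2}
    - {"jaw":-1,"tx":0,"ty":0,"tz":0,"wx":0,"wy":0,"wz":0}

```text
clock: 18.32
tcp_pos: [0.4704, -0.0448, 0.2081]
orientation: [-0.0, 0.264, 0.965, 0.0]
wrist_force: [-0.6, -1.3, -0.7]
finger_gap: 0.0
```

Call:
carry_out:
  motion:
    - {"jaw":-1,"tx":0,"ty":-0.2,"tz":0,"wx":0,"wy":0,"wz":0}
    - {"jaw":-1,"tx":0,"ty":-0.6,"tz":0,"wx":0,"wy":0,"wz":0}
    - {"jaw":-1,"tx":0,"ty":-1.2,"tz":0,"wx":0,"wy":0,"wz":0}
    - {"jaw":-1,"tx":0,"ty":0,"tz":-2,"wx":0,"wy":0,"wz":0}
    - {"jaw":-1,"tx":0,"ty":0,"tz":-5,"wx":0,"wy":0,"wz":0}
    - {"jaw":-1,"tx":-1.5,"ty":0,"tz":-6,"wx":0,"wy":0,"wz":0}
    - {"jaw":-1,"tx":-1.5,"ty":0,"tz":-6,"wx":0,"wy":0,"wz":0}
    - {"jaw":-1,"tx":0,"ty":0,"tz":0,"wx":0,"wy":0,"wz":0}
    - {"jaw":-1,"tx":0,"ty":0,"tz":0,"wx":0,"wy":0,"wz":0}

```text
clock: 19.45
tcp_pos: [0.4855, -0.0778, 0.398]
orientation: [-0.0, 0.265, 0.964, 0.0]
wrist_force: [-0.0, -0.8, -0.4]
finger_gap: -0.0
```

Run:
```python
from h import *
s=get_state(); print(s["clock"],s["tcp_pos"].round(4),s["wrist_force"].round(1))
im=eyes.read_camera("wrist"); cv2.imwrite("pics/w12.png",im)
im=eyes.read_camera("scene"); cv2.imwrite("pics/s12.png",cv2.resize(im[180:280,260:390],None,fx=5,fy=5,interpolation=cv2.INTER_CUBIC))
```

```text
19.45 [ 0.4855 -0.0778  0.398 ] [-0.  -0.8 -0.4]
```

View pics/w12.png

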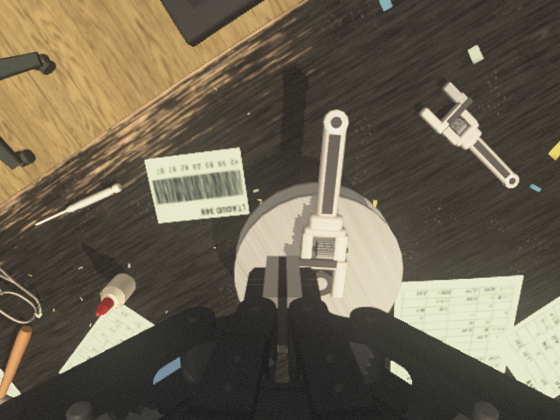

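View pics/s12.png

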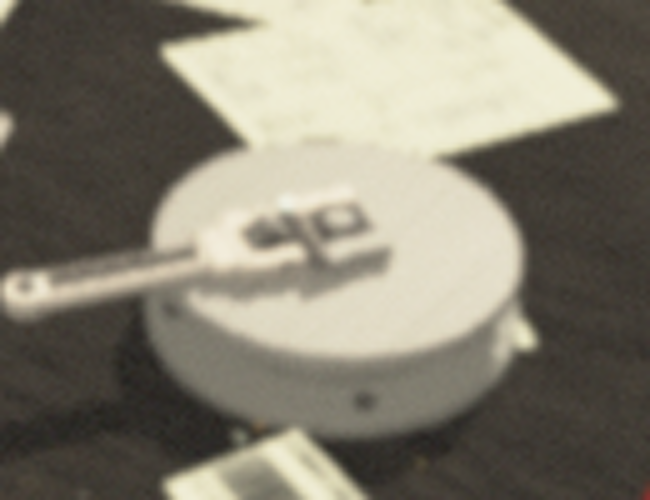

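The wrench lies flat, with its ring at (336,122) and the nut partly hidden near (322,285). I'll shift the arm for a clear look at the mouth.

Call:
carry_out:
  motion:
    - {"jaw":-1,"tx":-3,"ty":-2,"tz":0,"wx":0,"wy":0,"wz":0}
    - {"jaw":-1,"tx":-4,"ty":-1,"tz":0,"wx":0,"wy":0,"wz":0}
    - {"jaw":-1,"tx":-4,"ty":0,"tz":0,"wx":0,"wy":0,"wz":0}
    - {"jaw":-1,"tx":0,"ty":0,"tz":0,"wx":0,"wy":0,"wz":0}
    - {"jaw":-1,"tx":0,"ty":0,"tz":0,"wx":0,"wy":0,"wz":0}

```text
clock: 20.18
tcp_pos: [0.5645, -0.1589, 0.3965]
orientation: [-0.002, 0.265, 0.964, 0.0]
wrist_force: [-0.6, -0.1, 1.0]
finger_gap: 0.0001
```

Run:
```python
from h import *
c=eyes.calibration("wrist")
im=eyes.read_camera("wrist"); cv2.imwrite("pics/w13.png",im)
p=topix([[.5855,-.0955,.057],[.45,-.02,.055]],c); print(p)
u,v=p[0].astype(int); x0,y0=max(0,u-80),max(0,v-110); print(x0,y0)
cv2.imwrite("pics/wz13.png",cv2.resize(im[y0:y0+150,x0:x0+160],None,fx=4,fy=4,interpolation=cv2.INTER_CUBIC))
```

```text
[[356.5703249  173.56730263]
 [360.31397468 -22.60445575]]
276 63
```

View pics/w13.png

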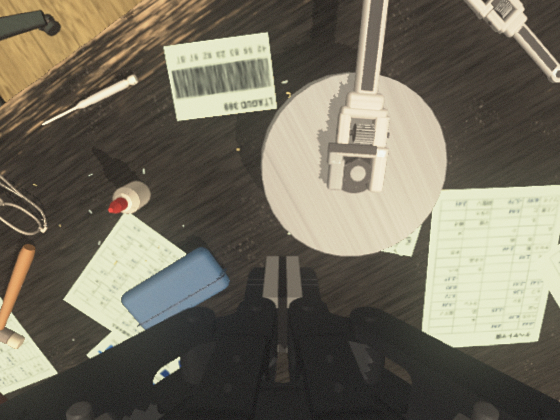

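View pics/wz13.png

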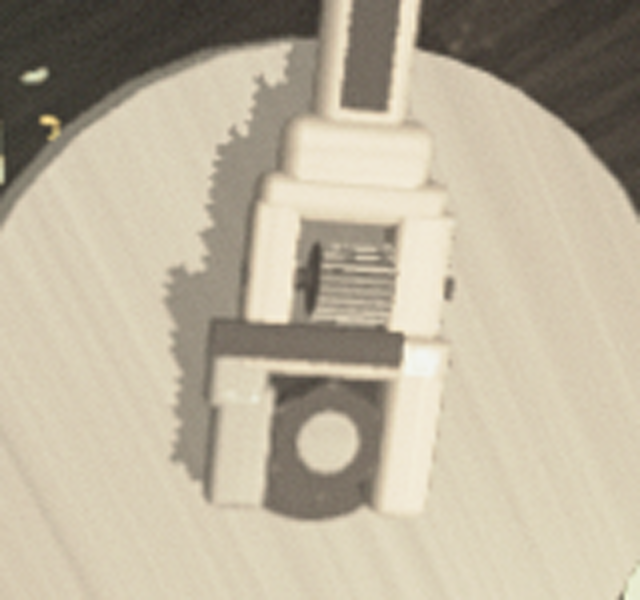

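Run:
```python
from h import *
c=eyes.calibration("wrist"); Z=lambda x,y:(276+x/4,63+y/4)
def ang(a,b,z):
    A,B=toworld([a,b],z,c); d=B-A; return A.round(4),B.round(4),np.degrees(np.arctan2(d[1],d[0])).round(1)
print("fixed face",ang(Z(385,380),Z(374,490),.057))
print("mov face",ang(Z(272,385),Z(266,490),.057))
print("slot right edge",ang((384.5,0),Z(391,110),.055))
print("handle L edge", ang((362,0),Z(320,110),.055))
print("stud",toworld(Z(328,441),.057,c), "throat mid",toworld(Z(330,378),.057,c))
print(toworld([Z(272,440),Z(379,440)],.057,c).round(4))
```

```text
fixed face (array([ 0.5806, -0.0772,  0.057 ]), array([ 0.6012, -0.0904,  0.057 ]), np.float64(-32.6))
mov face (array([ 0.569 , -0.0989,  0.057 ]), array([ 0.5889, -0.1111,  0.057 ]), np.float64(-31.3))
slot right edge (array([ 0.474 , -0.0108,  0.055 ]), array([ 0.5312, -0.0501,  0.055 ]), np.float64(-34.5))
handle L edge (array([ 0.4651, -0.0263,  0.055 ]), array([ 0.5238, -0.0629,  0.055 ]), np.float64(-32.0))
stud [[ 0.58618098 -0.0941147   0.057     ]] throat mid [[ 0.57408477 -0.08734062  0.057     ]]
[[ 0.5797 -0.1046  0.057 ]
 [ 0.5917 -0.0843  0.057 ]]
```

The nut is gripped between both jaws. The measured gap is about 23.6 mm, and the yaw went from about -4.5° to about -32.5°, a turn of roughly 28°. The robot is clear of everything, so I'm handing in.

Run:
```python
from h import *
print(get_state()["clock"], env.hand_in())
```

```text
the job is handed in; nothing more can be done
20.225 None
```

The jaw is snug on the nut, the nut is tightened by about 28°, and the job was handed in at 20.2 s. I got no verdict back.

**Rolling the worm:** I gave it five light strokes with the closed fingertip. The press read about 4–12 N, rising to 15 N on the last stroke. That one moved the jaw no further, and drag rose to 10–12 N as the finger slipped, so I took the jaw as snug. Only then did I swing the handle, pushing its side with about 2–3 N.

**Final checks:**
- **Jaw gap:** it measured about 23.6 mm in the last wrist view, with both jaw faces against the nut.
- **Turn:** the wrench went from about -4.5° to about -32.5°, roughly 28° clockwise. Single-edge readings of its yaw scattered by ±1.5°. I never measured the nut's own starting angle, so its exact position from zero is good to about ±3°.
- **Position:** the wrench lies flat, and its throat is about 14 mm from the nut's centre, so the mouth is centred to within 2 mm or so.
- **Surroundings:** the fingers were well clear, with wrist force near zero. The lens case and glue bottle look undisturbed, and the mug was never approached. I did not measure how far any of them moved.

**Failures:** the first move call was refused for missing keys and moved nothing. An automatic circle fit to the plate's outline also failed. I went by the nut's position instead, which the wrist and scene cameras gave to within 1 mm of each other.

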